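# Pull the blown fuse carrier

## Task

One of the three fuse carriers in the grey fuse box has blown: its indicator pin stands up. Push that carrier down until its latch lets go and it springs up, pull it out of the box and put it in the red parts bin, with the bin left standing. Leave the other two carriers latched in the box.

Things in the scene. Friction and masses are not known exactly. Their poses are not given: they have to be found in the camera images.
- fuse_box: Grey painted box fixed to the bench, 106 (its x) x 230 (its y) x 84 mm high, flat top, slots in its sides. Origin: centre of its underside, z up. Three wells in a row along its y hold one carrier each, centred at x = 0 and y = -70, -10 and +50 mm. Two black terminal posts 18 mm high stand on the top at y = +98, x = -22 and +22 mm.
- well_mid (a point): Centre of the middle well's mouth, level with the box's top (84 mm). Each well is 33 (box x) x 49 (box y) mm with a black bezel 4 mm wide, 2 mm high. A hooked bolt in the wall holds the carrier down. Pushing the carrier 6 mm down to a firm stop (3 to 5 N of spring) unhooks it; let go, it rises by a spring to 22 mm above its latched height and rests there, still guided. It does not latch again.
- blown_carrier: The blown fuse carrier, in any of the three wells: black upright block 30 (its x) x 46 (its y) x 70 mm high, 45 g, 1.5 mm play all round in the well, axes parallel to the box's. Origin: centre of its underside, z up. Latched, its underside is 22 mm and its flat top 92 mm above the bench, so 8 mm stands out of the box. A bolt notch is in its +x side, 22 to 40 mm above its underside.
- blown_pin (a point): Tip of the blown carrier's white indicator pin: 9 mm diameter, rigid, standing 16 mm above the carrier's top, 14.5 mm from the top's middle towards the carrier's +y. The rest of the top is the place to push. Once sprung out, the carrier stands 30 mm above the box's top and can be gripped by its two broad sides, 30 mm apart along its x, and pulled straight up.
- good_carrier_a: A sound fuse carrier, the same as the blown one except that its white indicator pin is down (1.5 mm above its top). Origin: centre of its underside, z up. It stays latched in its well.
- good_carrier_b: Another sound fuse carrier, the same as good_carrier_a. Origin: centre of its underside, z up.
- parts_bin: Open red plastic bin, loose, 190 (its x) x 150 (its y) x 65 mm high over the rim; inside it is 168 x 128 mm with the floor 3 mm above the bench. Origin: centre of its underside, z up.
Not all that is in view belongs to the job. Several things look just like the parts_bin: the one meant starts farthest to the robot's left. Leave any green look-alike of the blown_carrier alone.

How it is judged (in metres and radians):
On the way, in this order (a step that is already met when the one before it is completed fails the run):
1. the blown carrier has been released and has sprung up at least 15 mm (z of blown_carrier in the frame of fuse_box above 0.037 m), for 0.1 s.
2. the blown carrier has been pulled clear of the box (z of blown_carrier in the frame of fuse_box above 0.085 m), for 0.1 s.
At the end, for the whole second after the job is handed in: The blown carrier lies or stands at rest inside the red bin (the middle of its underside within the bin's walls and less than 55 mm above the bin's underside), the bin stands level on the bench (within 0.1 rad), and the two sound carriers are still latched, within 6 mm of where they were (x of blown_carrier in the frame of parts_bin between -0.085 and 0.085 m and y of blown_carrier in the frame of parts_bin between -0.066 and 0.066 m and z of blown_carrier in the frame of parts_bin below 0.055 m and linear speed of blown_carrier below 0.03 m/s and angle between parts_bin's own z axis and vertical below 0.1 rad and height (world z) of parts_bin below 0.01 m and distance of each of good_carrier_a, good_carrier_b from where it was at the start of the episode below 0.006 m); the robot touches nothing.
It fails at once if a sound carrier is unlatched or pulled (moved more than 10 mm) (distance of any of good_carrier_a, good_carrier_b from where it was at the start of the episode above 0.01 m).
It also fails if it takes over 43 s, if anything falls off the work surface, if the arm or the gripper's body presses on something with over 40 N, if the wrist force passes 120 N, or if a joint passes its speed limit or range.

## Robot

A 7-joint arm with a two-finger parallel gripper is mounted at the origin on a cart in front of the work surface, level with it; the furniture and walls round the work are solid. World frame = base frame: x ahead of the robot, y to its left, z up, the work surface at z = 0. Lengths are in mm, angles in rad, forces in N, time in s.
With the tool pointing down it reaches from about 400 to 875 mm from the base axis. Payload 4.4 kg.
Tool frame: the origin (TCP) lies where the fingers leave the gripper's body, on its centre line; the fingertips stand 73 mm ahead of it and the grasp point (between the pads) lies 54 mm ahead of it; z points along the fingers, y is the line along which they close (so a half turn about z gives the same grasp; the last joint's range is limited). The gripper opens to 85 mm and grips with 20 to 120 N. Pads are 22 mm wide; open, the fingers measure 114 mm over their backs; the gripper's body (76 mm by 85 mm) begins 54 mm behind the grasp point. The pads swing forward as they close: fully open they stand 13 mm farther back than shut.
Start: joints at [1.153, 0.628, 0.038, 1.517, -0.027, 0.996, -0.02], TCP at [224.007, -610.195, 303.913] pointing down, gripper open.
Joint ranges: [-3.06, 3.06], [-0.37, 2.12], [-1.25, 1.32], [0.18, 2.47], [-1.1, 4.24], [0.23, 1.98], [-2.94, 2.94]. Speed limits (rad/s): [2.57, 2.57, 3.14, 3.14, 3.14, 3.14, 3.14].

## Interface

Orientations are given as [roll, pitch, yaw] about the fixed x, y, z axes, in that order (R = Rz(yaw) Ry(pitch) Rx(roll)).
In Python, from cell import ctrl gives the robot as it stands.
- The arm moves only by the tool send_rows, never from a script. Its argument "rows" is a list that holds one entry, the list of rows, each a list of 6 numbers: the shift along the tool's x, y, z in cm, then the turn, a rotation vector about the tool's x, y, z in rad. In form: [[[tx, ty, tz, wx, wy, wz], ...]]. A call has 1 to 10 rows; each row is the pose to reach, as a shift and turn from the pose commanded when the call began, along the tool's axes at that moment; what a row does not reach only later rows make up. A row lasts 1/10 s, in which the tool goes at most 50 mm and 8.59 degrees, less where a joint would pass 70% of its speed; a pose out of reach is approached as far as the arm can. A call with a gripper value outside its range is refused whole. "grip" is the closure in counts, from 0 (fully open) to 255 (shut), set as the call begins (left out, the last holds). The fingers move at their own pace and stop on an object; the grip force is fixed at half the most. Time passes only in rows, so rows that repeat a pose let the fingers close. It gives the time, the measured TCP pose, the force, the opening and the grip force at its end, in the units of the state.
- ctrl.read_state(): the state, without advancing time (a new reading comes with each control period).
- ctrl.get_image(name): name is "scene" or "top"; returns a dict with "pixels" (384x512x3 uint8, red, green, blue), "fx", "fy", "cx", "cy" (pixels), "extrinsics" (4x4, takes a point from camera to world coordinates). Camera axes: x right, y up, looking along -z (the intrinsics and any distortion apply to the point x, -y, -z); pixel columns grow to the right and rows downward; lengths in mm; the calibration is good to about 2 mm. A picture is of the moment at which its call begins. There is no depth.
- ctrl.finish_job(): hands the job in; it is judged then, once.
The state is a dict: "clock": time; "qpos": joint angles; "qd": joint speeds; "tau": joint torques, N m; "eef_pos": TCP position; "tool_rot": TCP orientation; "force": force on the tool from outside, world axes, zero at the start; "torque": the same for the moment, N m; "width": finger opening in mm; "gripper_force": force on a finger pad.
Only numpy, scipy, OpenCV 4.12 (cv2) and the standard library are available. Lean on these libraries where they do the work, as an engineer would, in place of code of your own. Each camera call takes 0.05 s, during which the arm holds its last target. There are 200 camera calls.

## Working session

There is one attempt and no reset: what is moved stays moved. The work goes in short steps, Python scripts to look and compute and a tool call to move; the robot and the scene stay as the last step left them, time stands still between calls to the robot, and variables do not carry over. Pictures are saved under pics/ and viewed, at most 10 in all, crops included, and the job is handed in when it is done.

Besides the shell and the picture viewer there is one more tool, called after "Emit:" by a JSON object that holds its "api" and its "payload". send_rows: Moves the arm, as the interface text tells. Its arguments: {"type":"object","properties":{"rows":{"type":"array","items":{"type":"array","items":{"type":"array","items":{"type":"number"}}}},"grip":{"type":"number"}},"required":["rows"]}

```bash
ls; mkdir -p pics; python3 - <<'E'
from cell import ctrl
import cv2,numpy as np
for n in("scene","top"):
    d=ctrl.get_image(n); cv2.imwrite(f"pics/{n}0.png",cv2.cvtColor(d["pixels"],cv2.COLOR_RGB2BGR))
    print(n,d["fx"],d["fy"],d["cx"],d["cy"],[k for k in d]);print(np.round(d["extrinsics"],3).tolist())
s=ctrl.read_state();print({k:np.round(v,3).tolist() for k,v in s.items()})
E
```

```text
pics
scene 386.10792170904944 386.10792170904944 255.81843588155948 194.53275023706445 ['pixels', 'fx', 'fy', 'cx', 'cy', 'extrinsics']
[[-0.647, 0.448, -0.617, -89.904], [-0.763, -0.361, 0.537, 355.728], [0.018, 0.818, 0.575, 656.429], [0.0, 0.0, 0.0, 1.0]]
top 436.9255134655169 436.9255134655169 254.0980593797496 187.5739945977336 ['pixels', 'fx', 'fy', 'cx', 'cy', 'extrinsics']
[[0.027, 0.997, -0.067, 440.215], [-1.0, 0.028, 0.0, -180.295], [0.002, 0.067, 0.998, 1258.013], [0.0, 0.0, 0.0, 1.0]]
{'clock': 0.1, 'qpos': [1.153, 0.629, 0.038, 1.518, -0.027, 0.996, -0.02], 'qd': [0.001, -0.003, -0.002, -0.003, -0.0, -0.001, 0.002], 'tau': [0.004, -56.454, 1.231, -19.397, 0.011, 0.006, -0.0], 'eef_pos': [223.858, -609.782, 303.073], 'tool_rot': [-3.14, 0.0, 0.352], 'force': [0.331, 1.089, -0.295], 'torque': [-0.032, 0.025, 0.042], 'gripper_force': 0.0, 'width': 85.278}
```

View pics/scene0.png

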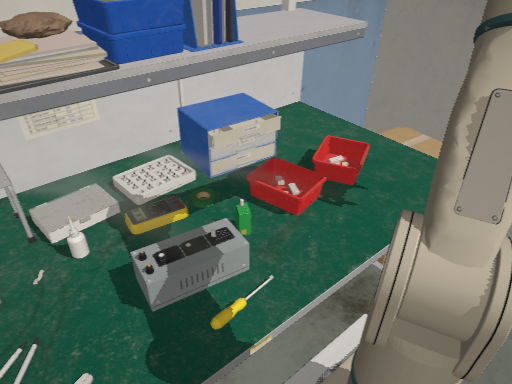

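View pics/top0.png

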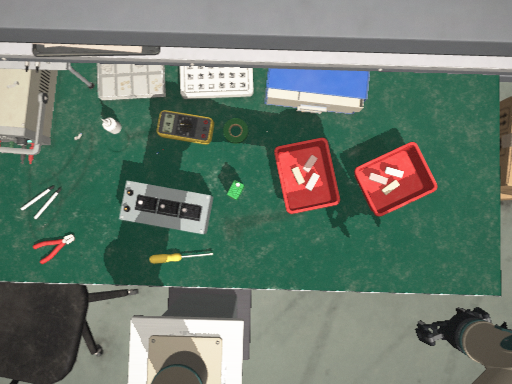

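The scene view shows the grey box at about (192,262) and two red bins at (286,185) and (341,160). The green look-alike is at (243,217). In the top view the box is at (166,207), the red bins at (308,176) and (397,179), and the green block at (235,189). World +y runs left in the top view, so the parts_bin is the one at (308,176).

Next I crop the box.

```bash
cat > h.py <<'E'
from cell import ctrl
import cv2,numpy as np
def cast(d,uv,z):
    uv=np.atleast_2d(np.asarray(uv,float)); E=d["extrinsics"]
    r=np.c_[(uv[:,0]-d["cx"])/d["fx"],-(uv[:,1]-d["cy"])/d["fy"],-np.ones(len(uv))]@E[:3,:3].T
    return E[:3,3]+r*((z-E[2,3])/r[:,2])[:,None]
def proj(d,P):
    E=d["extrinsics"]; p=(np.atleast_2d(P)-E[:3,3])@E[:3,:3]
    return np.c_[d["cx"]+d["fx"]*p[:,0]/-p[:,2],d["cy"]-d["fy"]*p[:,1]/-p[:,2]]
E
python3 - <<'E'
from h import *
s=ctrl.get_image("scene");t=ctrl.get_image("top")
a=cv2.resize(cv2.cvtColor(s["pixels"],4)[210:310,125:255],None,fx=5,fy=5,interpolation=2)[:,:650]
b=cv2.resize(cv2.cvtColor(t["pixels"],4)[170:245,110:220],None,fx=7,fy=7,interpolation=2)
cv2.imwrite("pics/c1.png",a);cv2.imwrite("pics/c2.png",b)
# bins
hsv=cv2.cvtColor(t["pixels"],cv2.COLOR_RGB2HSV)
m=(((hsv[...,0]<8)|(hsv[...,0]>172))&(hsv[...,1]>140)&(hsv[...,2]>60)).astype(np.uint8)
for c in cv2.findContours(m,0,2)[0]:
    if cv2.contourArea(c)>500:
        q=cv2.boxPoints(cv2.minAreaRect(cv2.convexHull(c)));P=cast(t,q,65)
        print("bin",q.round(1).tolist(),P.mean(0).round(1),np.linalg.norm(np.diff(P,axis=0),axis=1).round(),P[:,:2].round().tolist())
m=((hsv[...,1]<45)&(hsv[...,2]>60)).astype(np.uint8); m[:170]=0;m[245:]=0;m[:,:110]=0;m[:,220:]=0
c=max(cv2.findContours(m,0,2)[0],key=cv2.contourArea);r=cv2.minAreaRect(c);q=cv2.boxPoints(r);P=cast(t,q,84)
print("box",r,P.mean(0).round(1),np.linalg.norm(np.diff(P,axis=0),axis=1).round(),P[:,:2].round().tolist())
E
```

```text
bin [[351.20001220703125, 169.0], [415.20001220703125, 138.8000030517578], [438.6000061035156, 188.5], [374.6000061035156, 218.60000610351562]] [ 556.2 -566.    65. ] [197. 150. 195.] [[579.0, -446.0], [668.0, -621.0], [532.0, -686.0], [445.0, -511.0]]
bin [[272.6000061035156, 147.10000610351562], [326.6000061035156, 135.89999389648438], [340.6000061035156, 203.60000610351562], [286.6000061035156, 214.8000030517578]] [ 558.8 -323.6   65. ] [152. 190. 151.] [[634.0, -228.0], [669.0, -377.0], [483.0, -418.0], [449.0, -271.0]]
box ((165.6476593017578, 206.99664306640625), (89.20979309082031, 39.73890686035156), 10.007980346679688) [460.9  55.4  84. ] [106. 241. 106.] [[426.0, 181.0], [531.0, 167.0], [496.0, -71.0], [391.0, -56.0]]
```

View pics/c1.png

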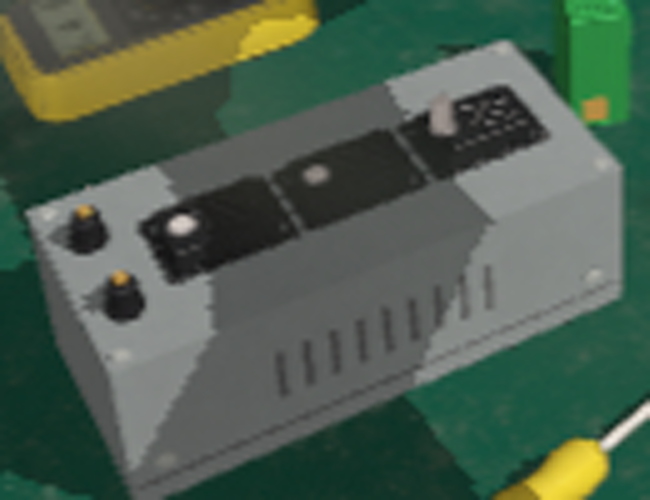

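View pics/c2.png

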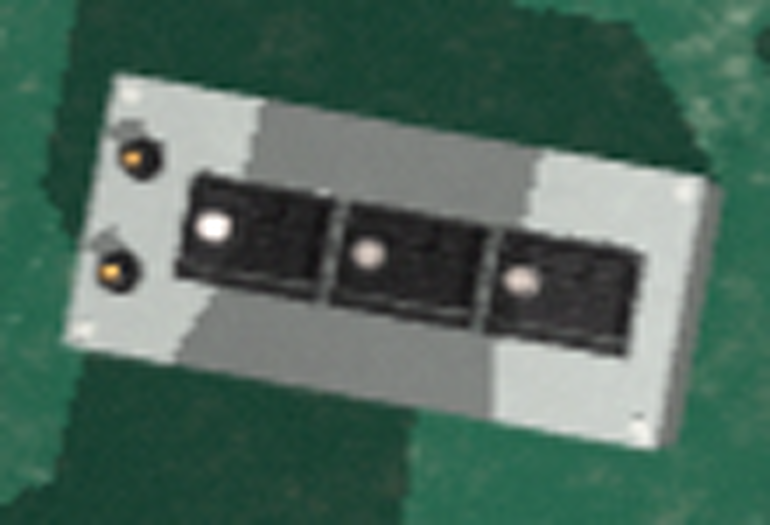

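The close crop shows the standing pin on the carrier at the box's end away from the terminal posts: crop (442,115), scene px (213,233). The other two pins, at crop (180,224) and (316,175), are flush. Candidates for the blown carrier: the three wells in the top view, with pins at px (140,202), (163,206) and (184,210), and the green block at (235,189). I choose the pin at (184,210), the y = -70 well.

```bash
python3 - <<'E'
from h import *
t=ctrl.get_image("top");s=ctrl.get_image("scene")
def blob(d,u,v,r=4):
    g=d["pixels"][v-r:v+r+1,u-r:u+r+1].min(2).astype(float); w=np.clip(g-90,0,None)
    y,x=np.mgrid[v-r:v+r+1,u-r:u+r+1]; return (w*x).sum()/w.sum(),(w*y).sum()/w.sum()
ys=np.array([64.5,4.5,-55.5])
for nm,d,px,zs in(("top",t,[(140,202),(163,206),(184,210)],(93.5,93.5,104)),("scene",s,[(161,255),(188,245),(213,231)],(93.5,93.5,106))):
    b=[blob(d,*p,3) for p in px];P=np.array([cast(d,q,z)[0] for q,z in zip(b,zs)]);print(nm,np.round(b,1).tolist(),P.round(1).tolist(),np.linalg.norm(np.diff(P,axis=0),axis=1).round(1))
    yaw=-np.arctan2(P[0,0]-P[2,0],P[0,1]-P[2,1]);ey=np.array([-np.sin(yaw),np.cos(yaw)])
    c=(P[:,:2]-ys[:,None]*ey).mean(0);print(" yaw",yaw.round(4),"box",c.round(1),"blown",(c-70*ey).round(1))
E
```

```text
top [[140.0, 201.9], [162.2, 205.8], [184.1, 209.6]] [[472.3, 122.1, 93.5], [463.5, 62.7, 93.5], [455.0, 2.5, 104.0]] [60.  61.7]
 yaw -0.1438 box [462.9  58. ] blown [452.9 -11.3]
scene [[160.8, 254.5], [187.7, 244.4], [212.6, 230.5]] [[473.5, 121.7, 93.5], [464.7, 62.6, 93.5], [456.3, 3.2, 106.0]] [59.8 61.3]
 yaw -0.1439 box [464.2  58.1] blown [454.2 -11.2]
```

```bash
cat >> h.py <<'E'
from scipy.spatial.transform import Rotation as Ro
def delta(x,y,z,yaw,p0=None,rpy0=None):
    s=ctrl.read_state(); p0=s["eef_pos"] if p0 is None else p0; rpy0=s["tool_rot"] if rpy0 is None else rpy0
    R=Ro.from_euler("xyz",rpy0); T=Ro.from_euler("xyz",[np.pi,0,yaw])
    print((R.inv().apply(np.array([x,y,z])-p0)/10).round(2).tolist(),(R.inv()*T).as_rotvec().round(3).tolist())
E
python3 -c "
from h import *
import numpy as np
delta(452.5,-18,224,1.426,np.array([224.007,-610.195,303.913]),[np.pi,0,.352])"
```

```text
[41.87, -47.71, 7.99] [0.0, 0.0, -1.074]
```

Emit:
{"api": "send_rows", "payload": {"rows": [[[2, -2.3, 0, 0, 0, -0.07], [5, -5.7, 0, 0, 0, -0.18], [8, -9.1, 0, 0, 0, -0.3], [11, -12.5, 0, 0, 0, -0.42], [14, -16, 0, 0, 0, -0.54], [17, -19.4, 0, 0, 0, -0.66], [20, -22.8, 0, 0, 0, -0.78], [23, -26.2, 0, 0, 0, -0.9], [25, -28.5, 0, 0, 0, -1.0], [26, -29.6, 0, 0, 0, -1.074]]], "grip": 255}}

```text
clock: 1.3
eef_pos: [367.0, -240.0, 304.3]
tool_rot: [3.141, -0.0, 1.434]
force: [0.4, -0.1, 0.6]
width: 0.0
gripper_force: 0.0
```

```bash
python3 -c "
from h import *
print(ctrl.read_state()['eef_pos'],ctrl.read_state()['qpos'])
delta(452.5,-18,224,1.426,rpy0=[np.pi,0,1.426])"
```

```text
[ 367.0425132  -240.04997316  304.26883601] [ 0.74660292  0.34181576 -0.30318902  2.07032699  0.14656672  0.74882763
  0.21521642]
[23.21, 5.25, 8.03] [0.0, 0.0, 0.0]
```

Emit:
{"api": "send_rows", "payload": {"rows": [[[3, 0.7, 0.5, 0, 0, 0], [7, 1.6, 2, 0, 0, 0], [11, 2.5, 3.5, 0, 0, 0], [15, 3.4, 5, 0, 0, 0], [19, 4.3, 6.5, 0, 0, 0], [22, 5, 7.5, 0, 0, 0], [23.2, 5.25, 8, 0, 0, 0], [23.2, 5.25, 8, 0, 0, 0], [23.2, 5.25, 8, 0, 0, 0]]]}}

```text
clock: 2.2
eef_pos: [451.5, -21.9, 223.9]
tool_rot: [-3.141, 0.001, 1.425]
force: [-0.1, -0.3, -0.1]
width: 0.1
gripper_force: 0.0
```

```bash
python3 - <<'E'
from h import *
st=ctrl.read_state();print(st["eef_pos"],st["tool_rot"],st["force"])
delta(452.5,-18,168,1.426)
s=ctrl.get_image("scene");t=ctrl.get_image("top")
a=cv2.resize(cv2.cvtColor(s["pixels"],4)[170:310,125:285],None,fx=4,fy=4,interpolation=2)[:,:400]
b=cv2.resize(cv2.cvtColor(t["pixels"],4)[160:300,110:220],None,fx=4,fy=4,interpolation=2)[:,:400]
cv2.imwrite("pics/d1.png",np.hstack([a,b]))
E
```

```text
[451.50759347 -21.9380311  223.86315575] [-3.14121664e+00  9.96835815e-04  1.42492541e+00] [-0.08617413 -0.26469093 -0.06572027]
[0.41, 0.04, 5.59] [-0.0, 0.001, -0.001]
```

View pics/d1.png

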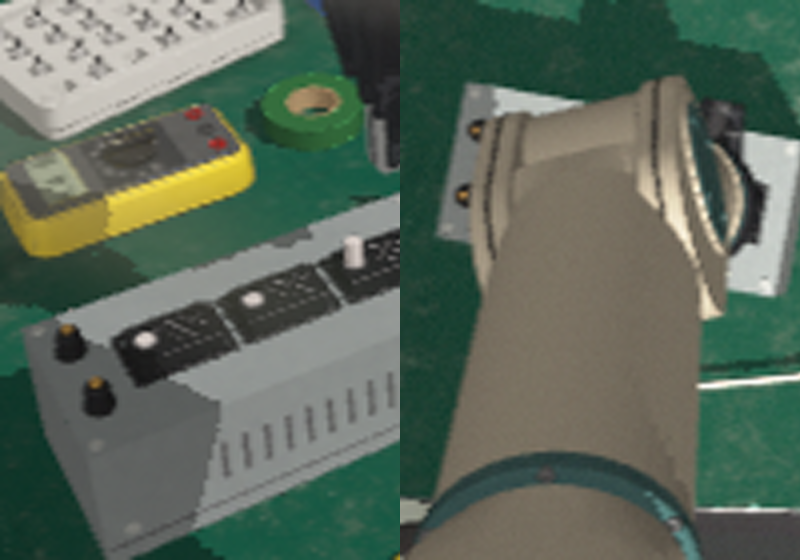

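The view shows the standing pin on the last carrier (left crop 352,250) and the closed fingertips above and to the right of it. The two sound pins are flush. I go down next to the pin.

Emit:
{"api": "send_rows", "payload": {"rows": [[[0.2, 0, 1, 0, 0, 0], [0.4, 0, 2.5, 0, 0, 0], [0.4, 0, 4, 0, 0, 0], [0.4, 0, 5.2, 0, 0, 0], [0.4, 0, 5.2, 0, 0, 0]]]}}

```text
clock: 2.8
eef_pos: [451.1, -17.5, 170.5]
tool_rot: [-3.139, 0.001, 1.425]
force: [-0.8, 0.0, 0.4]
width: -0.0
gripper_force: 0.0
```

```bash
python3 - <<'E'
from h import *
s=ctrl.get_image("scene");print(ctrl.read_state()["eef_pos"],ctrl.read_state()["force"])
cv2.imwrite("pics/d2.png",cv2.resize(cv2.cvtColor(s["pixels"],4)[160:290,130:290],None,fx=4,fy=4,interpolation=2))
E
```

```text
[451.5336521  -17.37183232 171.24376048] [-0.25154471  0.45739948  0.31825494]
```

View pics/d2.png

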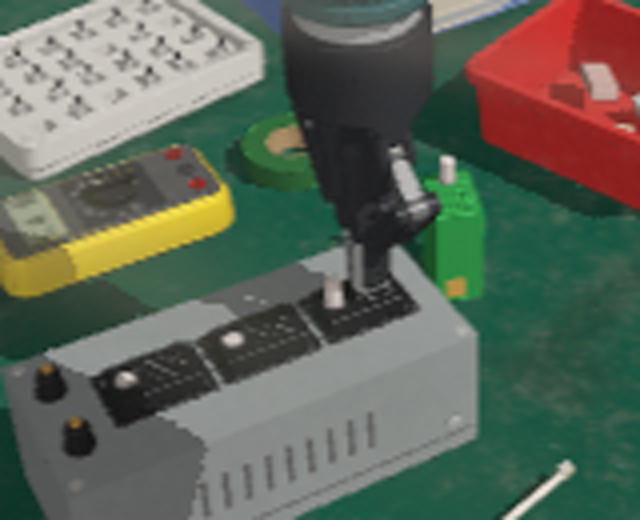

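The fingertips (crop 368,280) stand just over the blown carrier's top, beside its pin (333,292). I push down in small steps.

Emit:
{"api": "send_rows", "payload": {"rows": [[[0, 0, 0.3, 0, 0, 0], [0, 0, 0.5, 0, 0, 0], [0, 0, 0.7, 0, 0, 0], [0, 0, 0.85, 0, 0, 0], [0, 0, 1.0, 0, 0, 0], [0, 0, 1.1, 0, 0, 0], [0, 0, 1.15, 0, 0, 0]]]}}

```text
clock: 3.55
eef_pos: [452.1, -16.8, 160.4]
tool_rot: [-3.142, 0.0, 1.426]
force: [-1.3, -0.8, 3.3]
width: -0.2
gripper_force: 1.9
```

Emit:
{"api": "send_rows", "payload": {"rows": [[[0, 0, 0.1, 0, 0, 0], [0, 0, 0.15, 0, 0, 0], [0, 0, 0.2, 0, 0, 0], [0, 0, 0.25, 0, 0, 0], [0, 0, 0.25, 0, 0, 0]]]}}

```text
clock: 4.05
eef_pos: [451.9, -16.8, 158.7]
tool_rot: [3.141, 0.001, 1.426]
force: [-3.1, 0.9, 15.8]
width: 0.1
gripper_force: 7.7
```

Emit:
{"api": "send_rows", "payload": {"rows": [[[0, 0, -0.5, 0, 0, 0], [0, 0, -1.5, 0, 0, 0], [0, 0, -3, 0, 0, 0], [0, 0, -5, 0, 0, 0], [0, 0, -6.5, 0, 0, 0], [0, 0, -6.5, 0, 0, 0]]]}}

```text
clock: 4.65
eef_pos: [453.5, -16.7, 224.7]
tool_rot: [3.137, -0.001, 1.426]
force: [0.0, 0.7, -0.5]
width: -0.1
gripper_force: 0.0
```

Emit:
{"api": "send_rows", "payload": {"rows": [[[0.3, 0, -1, 0, 0, 0], [0.5, 0, -1.5, 0, 0, 0], [0.5, 0, -1.5, 0, 0, 0], [0.5, 0, -1.5, 0, 0, 0], [0.5, 0, -1.5, 0, 0, 0], [0.5, 0, -1.5, 0, 0, 0]]], "grip": 0}}

```text
clock: 5.25
eef_pos: [452.7, -11.9, 237.6]
tool_rot: [-3.141, 0.0, 1.426]
force: [-0.2, -0.2, -0.0]
width: 84.9
gripper_force: 0.0
```

```bash
python3 - <<'E'
from h import *
s=ctrl.get_image("scene");print(ctrl.read_state()["eef_pos"],ctrl.read_state()["force"])
delta(453.5,-11.2,160,1.426)
cv2.imwrite("pics/d3.png",cv2.resize(cv2.cvtColor(s["pixels"],4)[160:290,130:290],None,fx=4,fy=4,interpolation=2))
E
```

```text
[452.70479873 -11.89554979 237.6232072 ] [ 0.80970463  0.8465776  -0.01963148]
[0.08, 0.07, 7.76] [-0.001, 0.0, -0.0]
```

View pics/d3.png

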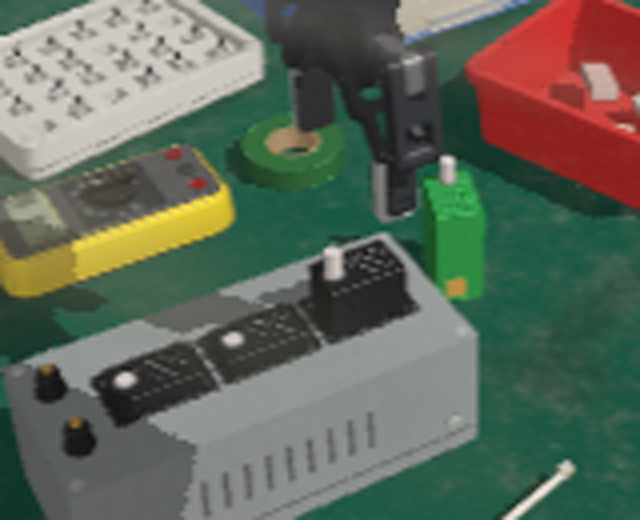

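The blown carrier has sprung up (crop 358,285), with the fingers open above it and the other two still latched. I lower and grip.

Emit:
{"api": "send_rows", "payload": {"rows": [[[0.1, 0.07, 1.5, 0, 0, 0], [0.1, 0.07, 3.5, 0, 0, 0], [0.1, 0.07, 5.5, 0, 0, 0], [0.1, 0.07, 7, 0, 0, 0], [0.1, 0.07, 7.7, 0, 0, 0], [0.1, 0.07, 7.7, 0, 0, 0]]]}}

```text
clock: 5.9
eef_pos: [453.3, -10.9, 160.2]
tool_rot: [-3.14, 0.0, 1.426]
force: [-0.4, -0.3, 0.3]
width: 85.6
gripper_force: 0.0
```

Emit:
{"api": "send_rows", "payload": {"rows": [[[0, 0, 0, 0, 0, 0], [0, 0, 0, 0, 0, 0], [0, 0, 0, 0, 0, 0], [0, 0, 0, 0, 0, 0], [0, 0, 0, 0, 0, 0], [0, 0, 0, 0, 0, 0], [0, 0, 0, 0, 0, 0]]], "grip": 255}}

```text
clock: 6.6
eef_pos: [453.5, -11.0, 161.0]
tool_rot: [-3.141, 0.0, 1.426]
force: [-1.3, 0.1, 1.6]
width: 29.0
gripper_force: 64.4
```

Width 29 mm with 64 N on the pads, so the carrier is held. I pull straight up.

Emit:
{"api": "send_rows", "payload": {"rows": [[[0, 0, -0.5, 0, 0, 0], [0, 0, -1.5, 0, 0, 0], [0, 0, -2.5, 0, 0, 0], [0, 0, -4, 0, 0, 0], [0, 0, -5.5, 0, 0, 0], [0, 0, -7, 0, 0, 0], [0, 0, -8.5, 0, 0, 0], [0, 0, -9.5, 0, 0, 0], [0, 0, -10, 0, 0, 0], [0, 0, -10, 0, 0, 0]]]}}

```text
clock: 7.6
eef_pos: [454.1, -11.0, 261.7]
tool_rot: [3.14, -0.0, 1.426]
force: [-0.6, -0.1, -0.1]
width: 28.7
gripper_force: 64.0
```

```bash
python3 - <<'E'
from h import *
s=ctrl.get_image("scene");st=ctrl.read_state();print(st["eef_pos"],st["force"],st["width"])
delta(559,-324,260,.217+np.pi/2-np.pi/2); delta(559,-324,260,1.426)
cv2.imwrite("pics/d4.png",cv2.resize(cv2.cvtColor(s["pixels"],4)[130:290,130:330],None,fx=3.5,fy=3.5,interpolation=2))
E
```

```text
[453.7129867  -11.02791646 261.05435375] [-0.16920033 -0.4773608  -0.49284059] 28.738403180533528
[-29.45, 14.94, 0.11] [0.0, -0.0, 1.209]
[-29.45, 14.94, 0.11] [0.0, 0.0, -0.0]
```

View pics/d4.png

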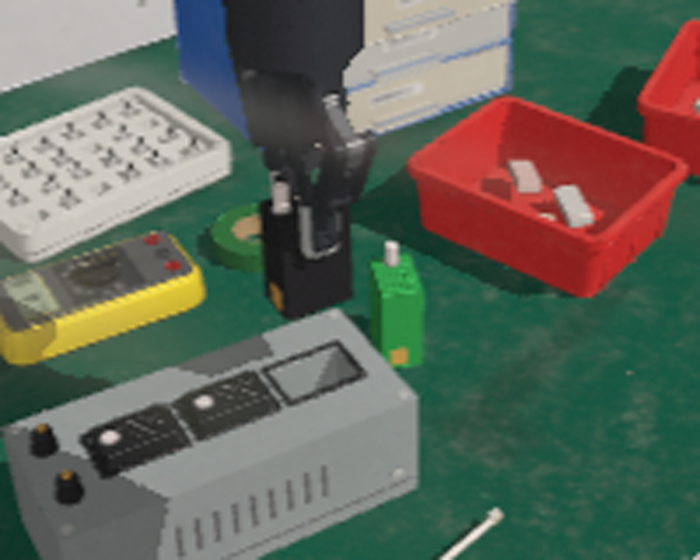

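The carrier is out of its well and held (crop 308,255), the other two are still latched, and the left bin is empty apart from small parts. I move over the bin.

Emit:
{"api": "send_rows", "payload": {"rows": [[[-2, 1, 0, 0, 0, -0.02], [-5, 2.5, 0, 0, 0, -0.06], [-8.5, 4.3, 0, 0, 0, -0.1], [-12, 6.1, 0, 0, 0, -0.15], [-15.5, 7.9, 0, 0, 0, -0.2], [-19, 9.6, 0, 0, 0, -0.24], [-22.5, 11.4, 0, 0, 0, -0.28], [-26, 13.2, 0, 0, 0, -0.32], [-28.5, 14.5, 0, 0, 0, -0.35], [-29.5, 14.9, 0, 0, 0, -0.36]]]}}

```text
clock: 8.65
eef_pos: [558.1, -328.0, 259.2]
tool_rot: [-3.14, 0.0, 1.782]
force: [-0.7, -0.8, -0.5]
width: 28.7
gripper_force: 64.1
```

Emit:
{"api": "send_rows", "payload": {"rows": [[[0, 0, 0, 0, 0, 0], [0, 0, 1, 0, 0, 0], [0, 0, 3, 0, 0, 0], [0, 0, 5, 0, 0, 0], [0, 0, 7, 0, 0, 0], [0, 0, 8, 0, 0, 0], [0, 0, 8, 0, 0, 0]]]}}

```text
clock: 9.35
eef_pos: [557.7, -322.3, 179.2]
tool_rot: [-3.139, -0.003, 1.788]
force: [-0.6, -0.4, 0.1]
width: 28.9
gripper_force: 64.1
```

```bash
python3 - <<'E'
from h import *
s=ctrl.get_image("scene");t=ctrl.get_image("top");st=ctrl.read_state();print(st["eef_pos"],st["tool_rot"],st["force"],st["width"])
delta(559,-324,142,1.788)
f=lambda d,a,b,c,e:cv2.resize(cv2.cvtColor(d["pixels"],4)[a:b,c:e],(400,400),interpolation=2)
cv2.imwrite("pics/d5.png",np.hstack([f(s,120,230,230,340),f(t,120,230,250,360)]))
E
```

```text
[ 558.92193269 -323.51991855  181.38229211] [ 3.14106219e+00 -1.01014098e-04  1.78689414e+00] [-0.67540251  0.35273372  0.26168523] 28.872310933045743
[-0.05, -0.0, 3.94] [0.001, -0.0, -0.001]
```

View pics/d5.png

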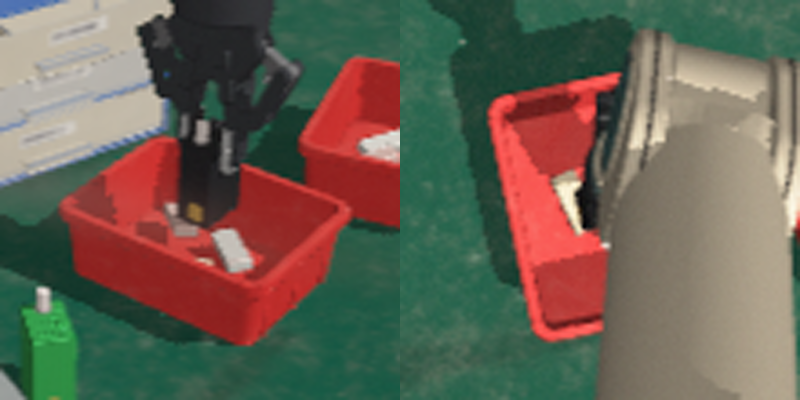

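The carrier hangs over the middle of the bin (left crop 208,190). I lower slowly.

Emit:
{"api": "send_rows", "payload": {"rows": [[[0, 0, 1, 0, 0, 0], [0, 0, 2, 0, 0, 0], [0, 0, 2.8, 0, 0, 0], [0, 0, 3.4, 0, 0, 0], [0, 0, 3.8, 0, 0, 0], [0, 0, 4.1, 0, 0, 0], [0, 0, 4.2, 0, 0, 0], [0, 0, 4.2, 0, 0, 0]]]}}

```text
clock: 10.25
eef_pos: [558.6, -324.4, 138.9]
tool_rot: [3.141, 0.0, 1.786]
force: [-0.3, -0.2, -1.4]
width: 29.0
gripper_force: 64.1
```

Emit:
{"api": "send_rows", "payload": {"rows": [[[0, 0, 0.3, 0, 0, 0], [0, 0, 0.5, 0, 0, 0], [0, 0, 0.7, 0, 0, 0], [0, 0, 0.8, 0, 0, 0], [0, 0, 0.8, 0, 0, 0]]]}}

```text
clock: 10.75
eef_pos: [558.4, -324.3, 130.7]
tool_rot: [-3.141, -0.0, 1.786]
force: [0.4, 0.1, -1.2]
width: 28.8
gripper_force: 64.1
```

Emit:
{"api": "send_rows", "payload": {"rows": [[[0, 0, 0, 0, 0, 0], [0, 0, 0, 0, 0, 0], [0, 0, 0, 0, 0, 0], [0, 0, 0, 0, 0, 0], [0, 0, 0, 0, 0, 0]]], "grip": 60}}

```text
clock: 11.25
eef_pos: [558.5, -324.4, 131.0]
tool_rot: [3.141, 0.0, 1.786]
force: [-0.4, -0.8, -0.1]
width: 65.0
gripper_force: 0.0
```

Emit:
{"api": "send_rows", "payload": {"rows": [[[0, 0, -1, 0, 0, 0], [0, 0, -2.5, 0, 0, 0], [0, 0, -4.5, 0, 0, 0], [0, 0, -7, 0, 0, 0], [0, 0, -10, 0, 0, 0], [0, 0, -13, 0, 0, 0], [0, 0, -16, 0, 0, 0], [0, 0, -18, 0, 0, 0], [0, 0, -18, 0, 0, 0], [0, 0, -18, 0, 0, 0]]]}}

```text
clock: 12.25
eef_pos: [558.4, -324.4, 311.9]
tool_rot: [3.141, 0.001, 1.786]
force: [0.2, 0.2, -0.4]
width: 65.1
gripper_force: 0.0
```

```bash
python3 - <<'E'
from h import *
s=ctrl.get_image("scene");st=ctrl.read_state();print(st["clock"],st["eef_pos"],st["force"],st["width"])
cv2.imwrite("pics/d6.png",cv2.resize(cv2.cvtColor(s["pixels"],4)[110:310,130:380],None,fx=3,fy=3,interpolation=2))
E
```

```text
12.3 [ 557.97572209 -324.26755258  310.76156234] [-0.9238666   0.41594085 -0.61682989] 65.36541445430242
```

View pics/d6.png

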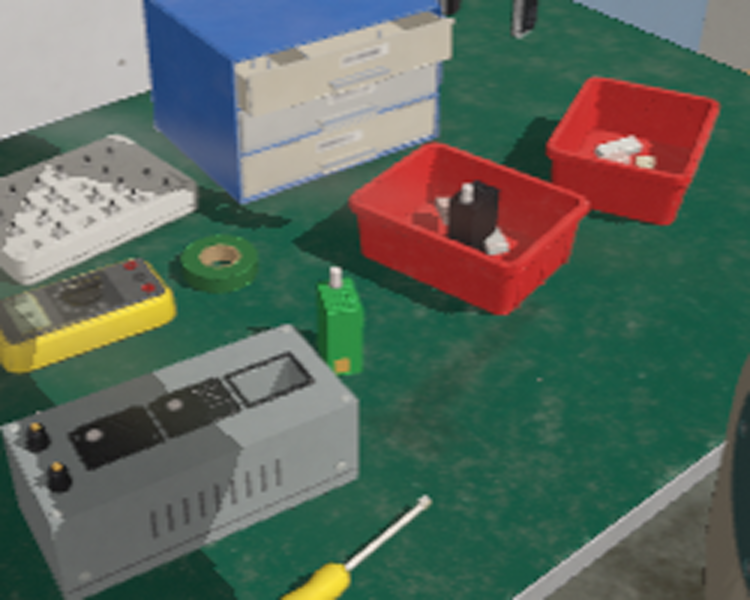

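The carrier stands in the left red bin (crop 472,215). The bin is level, the two sound carriers are still latched (pins at 95,435 and 175,405), and the gripper is clear of everything. I hand in.

```bash
python3 -c "
from cell import ctrl
print(ctrl.finish_job())"
```

```text
the job is handed in; nothing more can be done
None
```

The blown carrier (the y = -70 mm well) was released, pulled out and left standing in the left red bin, which is upright; the two sound carriers look still latched in the last picture, and I handed the job in at about 12 s (no verdict came back).

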